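Unplug the charged battery pack

ROBOT

A 7-joint arm with a two-finger parallel gripper is mounted at the origin on the work surface. World frame = base frame: x ahead of the robot, y to its left, z up, the work surface at z = 0. Lengths are in m, angles in degrees, forces in N, time in s.
With the tool pointing down it reaches from about 0.425 to 0.875 m from the base axis. Payload 4.7 kg.
Tool frame: the origin (TCP) lies at the very end of the fingers, on their centre line; the grasp point (between the pads) lies 19 mm behind it; z points along the fingers, y is the line along which they close (so a half turn about z gives the same grasp; the last joint's range is limited). The gripper opens to 87 mm and grips with 3 to 60 N. Pads are 19 mm wide; open, the fingers measure 117 mm over their backs; the gripper's body (75 mm by 190 mm) begins 51 mm behind the grasp point.
Start: joints at [-69.952, 18.392, -4.016, 83.108, 1.295, 78.541, -3.26], TCP at [0.214, 0.614, 0.198] pointing down, gripper open.
Joint ranges: [-163.93, 163.93], [-17.29, 119.83], [-79.2, 71.16], [3.27, 140.29], [-89.18, 269.18], [5.43, 117.66], [-154.24, 154.24]. Speed limits (degrees/s): [147.25, 147.25, 180, 180, 180, 180, 180].

INTERFACE

Orientations are given as [roll, pitch, yaw] about the fixed x, y, z axes, in that order (R = Rz(yaw) Ry(pitch) Rx(roll)).
In Python, from cell import get_obs, eyes, env gives the robot as it stands.
- The arm moves only by the tool servo_tool, never from a script. Its argument "series" is a list that holds one entry, the list of rows, each a list of 7 numbers: the shift along the tool's x, y, z in units of 300 mm (1.0 is 300 mm), then the turn, a rotation vector about the tool's x, y, z in units of pi rad (1.0 is pi rad), then the opening, from 0 (shut) to 1 (fully open). In form: [[[tx, ty, tz, wx, wy, wz, gripper], ...]]. A call has 1 to 12 rows; each row is the pose to reach, as a shift and turn from the pose commanded when the call began, along the tool's axes at that moment, turning the shorter way round; what a row does not reach only later rows make up. A row lasts 1/12 s, in which the tool goes at most 41.7 mm and 7.16 degrees, less where a joint would pass 70% of its speed; a pose out of reach is approached as far as the arm can. A call with a number of a shift or a turn outside -1 to 1 is refused whole. A call with a gripper value outside its range is refused whole. The fingers move at their own pace and stop on an object; "grip_force" is the grip in N (left out, the last holds). Time passes only in rows, so rows that repeat a pose let the fingers close. It gives the time, the measured TCP pose, the force, the opening and the grip force at its end, in the units of the state.
- get_obs(): the state, without advancing time (a new reading comes with each control period).
- eyes.read_camera(name): name is "side" or "top" or "wrist"; returns a dict with "frame" (384x512x3 uint8, red, green, blue), "depth" (384x512 float32, m along the optical axis (not along the pixel's ray), 0 where there is no reading), "fx", "fy", "cx", "cy" (pixels), "origin" and "rotation" of the camera in the world; the wrist camera has in their place "mount" (4x4, takes a point from camera to tool coordinates, whose origin is the TCP and whose axes are the flange's). Camera axes: x right, y down, z forward; pixel columns grow to the right and rows downward; lengths in m; the calibration is good to about 2 mm. The wrist camera is an equidistant fisheye: a pixel r from the principal point sees the ray r / f radians off the axis. A picture is of the moment at which its call begins: read the wrist's pose just before it.
- env.sign_off(): hands the job in; it is judged then, once.
The state is a dict: "time_s": time; "qpos": joint angles; "joint_velocities": joint speeds; "effort": joint torques, N m; "tool_pos": TCP position; "tool_rot": TCP orientation; "force": force on the tool from outside, world axes, zero at the start; "wrist_torque": the same for the moment, N m; "grip_width": finger opening in m; "grasp_force": force on a finger pad.
Only numpy, scipy, OpenCV 4.12 (cv2) and the standard library are available. Lean on these libraries where they do the work, as an engineer would, in place of code of your own. Each camera call takes 0.05 s, during which the arm holds its last target. There are 200 camera calls.

TASK

The yellow battery pack for the bench scale is charged: pull it straight up out of the charging dock, past its spring catch, and stand it upright on the floor of the low green tray. Set it down rather than dropping it, and leave the blue pack plugged in.

Things in the scene. Friction and masses are not known exactly. Their poses are not given: they have to be found in the camera images.
- pack_yellow: Pack to move, 0.2-0.3 kg: yellow upright block with black bands, 36 (x) x 48 (y) x 55 mm, on a black plug foot 32 x 40 x 26 mm; 81 mm tall in all. Origin: centre of the foot's underside, z up. Starts in either dock socket, axes along the dock's; the block stands out from 2 mm above the dock. Grip it about 62 mm above the origin across its 36 mm (x faces are clear). Stands by itself on its foot.
- pack_blue: Bystander pack, to stay plugged in the other socket: same shape, size, origin and axes as the yellow one, but blue.
- dock: Grey fixed dock, 90 (x) x 190 (y) x 40 mm high. Origin: centre of underside, z up. Sockets at y = -45 and +45 mm, x = 0: open upward, floor at z = 16 mm, 1 mm play around the foot. Two sprung balls (orange tabs at the socket's y sides) catch a groove in the foot: the first 4 mm of an upward pull take about 9 N besides the weight, then it slides out, clear when raised 24 mm.
- tray: Low empty tray of bright green plastic, fixed: 150 (x) x 170 (y) x 30 mm high outside, walls and floor 5 mm thick. Origin: centre of its underside, z up; turned about the vertical.
There are look-alikes about, which are no part of the job. What is shaped like the pack_yellow but red or turquoise is not meant. Of the things that look like the dock, the middle-sized one is meant.

How it is judged:
By the outcome, as a careful person would: the job done as asked, in the order asked, and still so for the second after the job is handed in, with the robot touching nothing.
It also fails if it takes over 42 s, if anything falls off the work surface, if the arm or the gripper's body presses on something with over 40 N, if the wrist force passes 120 N, or if a joint passes its speed limit or range.

## Working session

There is one attempt and no reset: what is moved stays moved. The work goes in short steps, Python scripts to look and compute and a tool call to move; the robot and the scene stay as the last step left them, time stands still between calls to the robot, and variables do not carry over. Pictures are saved under pics/ and viewed, at most 10 in all, crops included, and the job is handed in when it is done.

Besides the shell and the picture viewer there is one more tool, called after "Call:" in YAML: its name, and indented under it one key for each argument. servo_tool: Moves the arm, as the interface text tells. Shifts and turns lie within -1 to 1; 1 stands for 300 mm of shift or pi rad of turn. Its arguments: {"type":"object","properties":{"series":{"type":"array"},"grip_force":{"type":"number"}},"required":["series"]}

```bash
ls; mkdir -p pics; python3 - <<'E'
from cell import get_obs, eyes, env
import cv2,numpy as np,pickle
o=get_obs();print(o)
d={n:eyes.read_camera(n) for n in("top","side")}
pickle.dump(d,open('cams.pkl','wb'))
for n in d:
    cv2.imwrite(f'pics/{n}1.png',cv2.resize(d[n]['frame'][:,:,::-1],(800,600),interpolation=cv2.INTER_CUBIC))
    print(n,d[n]['origin'],d[n]['rotation'],d[n]['fx'])
E
```

```text
pics
{'time_s': 0.0, 'qpos': array([-69.95208774,  18.43884411,  -4.01646778,  83.17731466,
         1.29650131,  78.54014803,  -3.26218578]), 'joint_velocities': array([ 0.08711798,  0.06375359, -0.01062474,  0.00482361, -0.04943383,
        0.01282229, -0.01651256]), 'effort': array([-1.03012204e-03, -4.91288996e+01, -4.04271148e-01, -3.12518191e+01,
       -6.39419211e-02,  4.39458154e-02,  2.20283305e-04]), 'tool_pos': array([0.21403929, 0.61309355, 0.196443  ]), 'tool_rot': array([-1.79889028e+02,  7.03277497e-03,  1.60760900e+02]), 'force': array([-0.15511814,  0.75531194, -0.63688626]), 'wrist_torque': array([-0.01770066,  0.05955944, -0.01498362]), 'grasp_force': 0.0, 'grip_width': 0.08706136981022708}
top [ 0.36566572 -0.04958895  1.08427248] [-173.50121301   -0.78781136  -90.5146601 ] 395.71909714013685
side [ 0.18913266 -0.98522813  0.72424332] [-125.47125764   -0.93602729  -16.71027463] 403.21310900802996
```

View pics/top1.png

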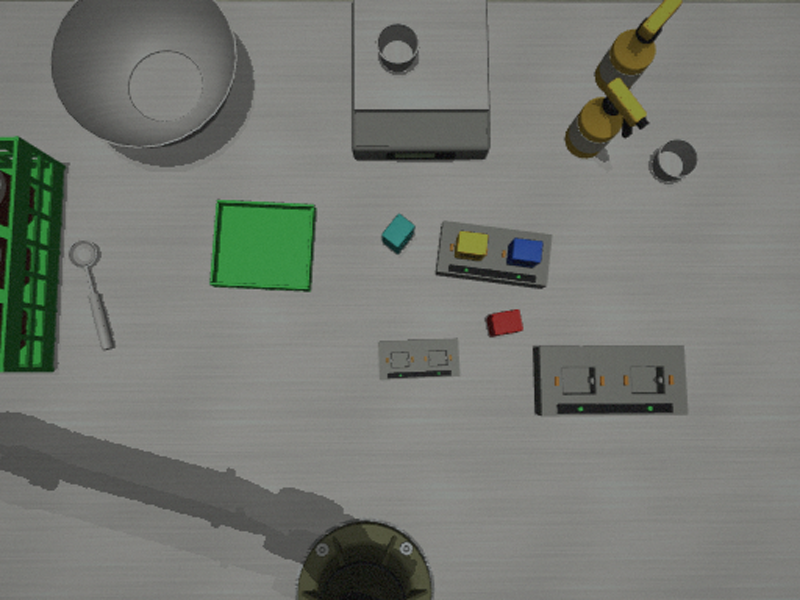

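View pics/side1.png

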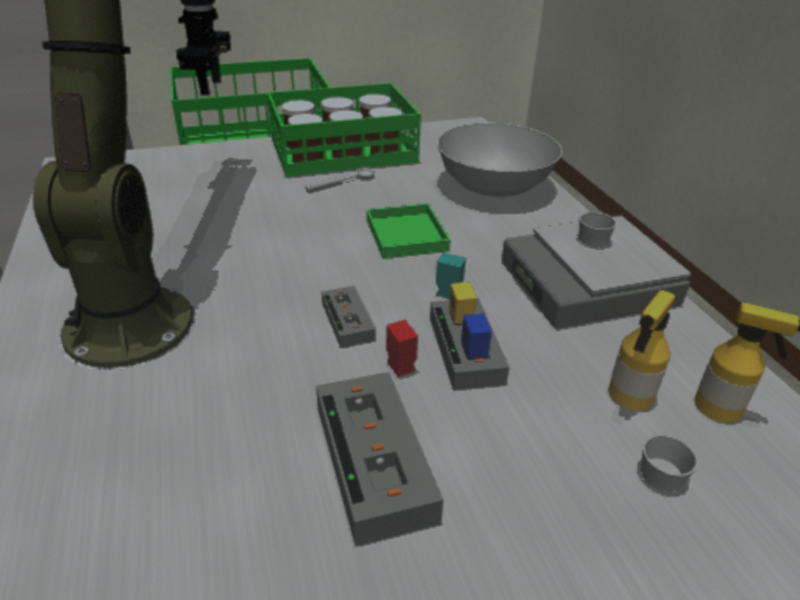

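The top view shows yellow at (472,244) and blue at (526,251), both in the mid-sized dock, with dock corners about (442,221), (552,235), (546,287), (436,274). The tray is centred at about (263,245), and turquoise and red stand nearby at (398,232) and (505,322).

```bash
cat > h.py <<'E'
import numpy as np,cv2
from scipy.spatial.transform import Rotation as R
def cloud(c):
    v,u=np.mgrid[:384,:512]; z=c['depth']
    p=np.stack([(u-c['cx'])/c['fx']*z,(v-c['cy'])/c['fy']*z,z],-1)
    r=np.array(c['rotation']); 
    M=r if r.shape==(3,3) else R.from_euler('xyz',r,degrees=True).as_matrix()
    return p@M.T+c['origin']
def rect(P): return cv2.minAreaRect((P[:,:2]*1000).astype(np.float32))
def rel(p,o):
    Rt=R.from_euler('xyz',o['tool_rot'],degrees=True).as_matrix()
    return Rt.T@(np.array(p)-o['tool_pos'])/.3
E
python3 - <<'E'
import pickle;from h import *
d=pickle.load(open('cams.pkl','rb'))
for n in d:
    c=d[n];P=cloud(c);hsv=cv2.cvtColor(c['frame'],cv2.COLOR_RGB2HSV);H,S,V=[hsv[...,i] for i in range(3)]
    def box(a,b,cc,dd):
        m=np.zeros(H.shape,bool);s=.64;m[int(b*s):int(dd*s),int(a*s):int(cc*s)]=1;return m
    bx={'top':dict(dock=box(430,215,560,292),tray=box(200,190,325,300),turq=box(375,205,420,260)),
        'side':dict(dock=box(425,280,512,392),tray=box(360,200,455,262),turq=box(430,245,470,298))}[n]
    ok=c['depth']>0
    for name,m in dict(yel=bx['dock']&(H>20)&(H<35)&(S>120),blue=bx['dock']&(H>105)&(H<130)&(S>120),tray=bx['tray']&(H>50)&(H<75)&(S>120),turq=bx['turq']&(H>80)&(H<100)&(S>100),dock=bx['dock']&(S<60)).items():
        Q=P[m&ok]; 
        if name=='dock': Q=Q[(Q[:,2]>.033)&(Q[:,2]<.045)]
        elif name=='tray': print(n,'floor z',np.median(Q[:,2]))
        else: Q=Q[Q[:,2]>np.percentile(Q[:,2],95)-.006]
        print(n,name,len(Q),np.round(rect(Q)[0],1),np.round(rect(Q)[1],1),round(rect(Q)[2],1),'ztop',np.percentile(Q[:,2],[5,95]).round(4))
E
```

```text
top yel 243 [ 570.  -181.6] [47.1 35.7] 81.7 ztop [0.0956 0.1014]
top blue 246 [ 557.4 -270. ] [46.7 36.2] 82.3 ztop [0.0951 0.1007]
top floor z 0.006540385412122318
top tray 3484 [584.1 173.8] [170.8 150.4] 86.9 ztop [0.0029 0.0308]
top turq 225 [594.7 -60.8] [34.9 46.3] 50.7 ztop [0.0793 0.0849]
top dock 1582 [ 564.1 -226.8] [191.1  91.3] 82.1 ztop [0.0375 0.0439]
side yel 142 [ 567.1 -181.9] [48.3 33.6] 81.6 ztop [0.0928 0.0976]
side blue 176 [ 554.8 -270.9] [49.3 34.3] 83.8 ztop [0.0926 0.0976]
side floor z 0.006684616938991417
side tray 1296 [580.5 175.1] [177.4 149.1] 86.9 ztop [0.0023 0.0288]
side turq 113 [591.8 -62. ] [38.6 47. ] 53.1 ztop [0.0769 0.0821]
side dock 905 [ 566.4 -192.7] [259.7  91.1] 82.4 ztop [0.0359 0.0412]
```

Call:
servo_tool:
  series:
    - [[-0.1,-0.05,-0.05,0,0,0.025,1],[-0.2,-0.1,-0.1,0,0,0.05,1],[-0.3,-0.15,-0.15,0,0,0.075,1],[-0.4,-0.2,-0.18,0,0,0.1,1],[-0.5,-0.25,-0.18,0,0,0.125,1],[-0.6,-0.3,-0.18,0,0,0.15,1],[-0.7,-0.35,-0.18,0,0,0.175,1],[-0.8,-0.4,-0.18,0,0,0.2,1],[-0.9,-0.45,-0.18,0,0,0.225,1],[-0.98,-0.5,-0.18,0,0,0.25,1],[-0.98,-0.5,-0.18,0,0,0.25,1]]

```text
time_s: 1.02
tool_pos: [0.4479, 0.3679, 0.2514]
tool_rot: [180.0, 0.3, 115.0]
force: [0.4, -1.3, 0.0]
grip_width: 0.0874
grasp_force: 0.0
```

```bash
python3 - <<'E'
from cell import get_obs;from h import *
o=get_obs();print(o['time_s'],o['tool_pos'],o['tool_rot'],o['qpos'])
print(rel([.57,.1,.25],o),rel([.569,-.182,.2],o))
E
```

```text
1.0167 [0.447894   0.36788648 0.25144627] [179.95400558   0.25646013 114.95419281] [-52.6724142    8.50676477  11.81597564  89.21624326  -1.48940427
  82.48381862 -15.83292849]
[-0.98128117 -0.0077165   0.00920709] [-1.83136698 -0.40745531  0.17935966]
```

Call:
servo_tool:
  series:
    - [[-0.1,0,0,0,0,0.02,1],[-0.2,0,0,0,0,0.04,1],[-0.3,0,0,0,0,0.06,1],[-0.4,0,0,0,0,0.08,1],[-0.5,0,0,0,0,0.1,1],[-0.6,0,0,0,0,0.12,1],[-0.7,0,0,0,0,0.14,1],[-0.8,0,0,0,0,0.16,1],[-0.9,0,0,0,0,0.18,1],[-0.98,0,0,0,0,0.184,1],[-0.98,0,0,0,0,0.184,1]]

```text
time_s: 1.93
tool_pos: [0.5719, 0.1033, 0.2514]
tool_rot: [179.9, 0.2, 82.1]
force: [-0.3, -1.0, -0.7]
grip_width: 0.0871
grasp_force: 0.0
```

```bash
python3 - <<'E'
from cell import get_obs;from h import *
o=get_obs();print(o['time_s'],o['tool_pos'],o['tool_rot'],o['qpos'])
print(rel([.569,-.182,.2],o))
E
```

```text
1.9333 [0.57185744 0.10334076 0.25136294] [179.91987776   0.20366698  82.11262296] [-36.23436883   8.97300681  26.36677499  89.49820374  -3.78634925
  82.45247773 -17.53735734]
[-0.94283036  0.12084196  0.17473149]
```

Call:
servo_tool:
  series:
    - [[-0.1,0.01,0,0,0,0,1],[-0.2,0.02,0,0,0,0,1],[-0.3,0.04,0,0,0,0,1],[-0.4,0.05,0,0,0,0,1],[-0.5,0.06,0,0,0,0,1],[-0.6,0.08,0.03,0,0,0,1],[-0.7,0.09,0.06,0,0,0,1],[-0.8,0.1,0.1,0,0,0,1],[-0.88,0.11,0.14,0,0,0,1],[-0.943,0.121,0.175,0,0,0,1],[-0.943,0.121,0.175,0,0,0,1],[-0.943,0.121,0.175,0,0,0,1]]

```text
time_s: 2.93
tool_pos: [0.5691, -0.1751, 0.1981]
tool_rot: [-179.9, -0.0, 82.5]
force: [-0.5, 0.6, 0.1]
grip_width: 0.0868
grasp_force: 0.0
```

```bash
python3 - <<'E'
from cell import get_obs,eyes;from h import *
o=get_obs();print(o['time_s'],o['tool_pos'],o['tool_rot'],o['qpos'])
print(rel([.569,-.182,.059],o))
c=eyes.read_camera('wrist')
print(c['fx'],c['cx'],c['cy'],c['mount'])
T=np.array(c['mount']);Rt=R.from_euler('xyz',o['tool_rot'],degrees=True).as_matrix()
v,u=np.mgrid[:384,:512];x=(u-c['cx'])/c['fx'];y=(v-c['cy'])/c['fy'];th=np.hypot(x,y)+1e-9
z=c['depth'];t=np.tan(np.minimum(th,1.5));P=np.stack([x/th*t*z,y/th*t*z,z],-1)
W=(P@T[:3,:3].T+T[:3,3])@Rt.T+o['tool_pos']
hsv=cv2.cvtColor(c['frame'],cv2.COLOR_RGB2HSV);H,S=hsv[...,0],hsv[...,1]
for n,a,b in(('yel',20,35),('blue',105,130)):
    m=(H>a)&(H<b)&(S>120)&(z>0)&(W[...,2]>.09)&(W[...,2]<.105)&(abs(W[...,1]+.22)<.12)&(abs(W[...,0]-.565)<.08)
    print(n,m.sum(),rect(W[m]) if m.sum()>5 else '',np.median(W[m][:,2]))
cv2.imwrite('pics/w1.png',c['frame'][:,:,::-1])
E
```

```text
2.9333 [ 0.569114   -0.17512443  0.19811064] [-1.79882663e+02 -1.20547944e-02  8.25395453e+01] [-16.9389869   13.29460303  37.12479033  92.34567434  -8.16875171
  77.22983865  13.81297133]
[-0.02287146  0.00354862  0.46369105]
297.3186396354542 254.44706931846974 192.53101904077855 [[-5.74631574e-04 -9.65943912e-01 -2.58750902e-01  7.13795467e-02]
 [ 9.99998198e-01 -8.69398544e-05 -1.89623113e-03  8.84831787e-05]
 [ 1.80915715e-03 -2.58751526e-01  9.65942221e-01 -1.85951206e-01]
 [ 0.00000000e+00  0.00000000e+00  0.00000000e+00  1.00000000e+00]]
yel 1591 ((569.5474243164062, -178.82716369628906), (47.344993591308594, 34.99890899658203), 82.51116943359375) 0.09551206382789182
blue 364 ((555.1478881835938, -281.58258056640625), (16.125524520874023, 34.09013748168945), 82.4573974609375) 0.09542532823320583
```

View pics/w1.png

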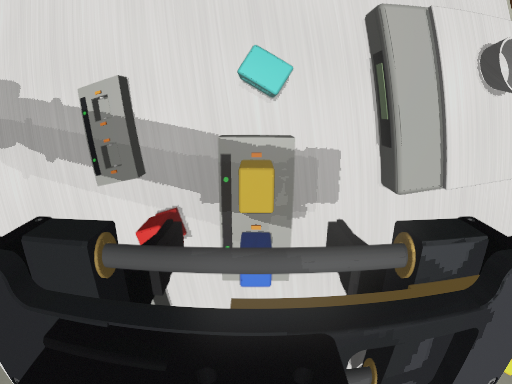

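The wrist view shows yellow at (256,187) in line with the fingers, blue behind it at (256,260), and red off to the left at (165,225), clear of the path. Descending.

Call:
servo_tool:
  series:
    - [[0,0,0.06,0,0,0,1],[0,0,0.12,0,0,0,1],[0,0,0.18,0,0,0,1],[0,0,0.23,0,0,0,1],[0,0,0.28,0,0,0,1],[0,0,0.32,0,0,0,1],[0,0,0.36,0,0,0,1],[0,0,0.4,0,0,0,1],[0,0,0.4,0,0,0,1],[0,0,0.4,0,0,0,1]]

```text
time_s: 3.82
tool_pos: [0.5697, -0.1744, 0.0786]
tool_rot: [-179.9, -0.0, 82.7]
force: [-1.0, 0.3, -0.2]
grip_width: 0.087
grasp_force: 0.0
```

```bash
python3 - <<'E'
from cell import get_obs;from h import *
o=get_obs();print(o['time_s'],o['tool_pos'],o['tool_rot'])
print(rel([.5695,-.1805,.059],o))
E
```

```text
3.8167 [ 0.56972793 -0.17435024  0.07863598] [-1.79945867e+02 -6.09224540e-03  8.26689161e+01]
[-0.02043555  0.00192404  0.0654493 ]
```

Call:
servo_tool:
  series:
    - [[-0.01,0.001,0.03,0,0,0.002,1],[-0.02,0.002,0.055,0,0,0.002,1],[-0.02,0.002,0.065,0,0,0.002,1],[-0.02,0.002,0.065,0,0,0.002,1],[-0.02,0.002,0.065,0,0,0.002,0.3],[-0.02,0.002,0.065,0,0,0.002,0.3],[-0.02,0.002,0.065,0,0,0.002,0.2],[-0.02,0.002,0.065,0,0,0.002,0.2],[-0.02,0.002,0.065,0,0,0.002,0.2],[-0.02,0.002,0.065,0,0,0.002,0.2],[-0.02,0.002,0.065,0,0,0.002,0.2],[-0.02,0.002,0.065,0,0,0.002,0.2]]
  grip_force: 40

```text
time_s: 4.82
tool_pos: [0.5698, -0.1808, 0.0596]
tool_rot: [180.0, -0.0, 82.3]
force: [-0.2, 0.7, -0.3]
grip_width: 0.0414
grasp_force: 0.0
```

Call:
servo_tool:
  series:
    - [[0,0,0,0,0,0,0.1],[0,0,0,0,0,0,0.1],[0,0,0,0,0,0,0.1],[0,0,0,0,0,0,0.1]]

```text
time_s: 5.15
tool_pos: [0.5698, -0.1808, 0.0596]
tool_rot: [180.0, -0.0, 82.3]
force: [0.0, -0.2, -0.1]
grip_width: 0.0354
grasp_force: 40.0
```

Call:
servo_tool:
  series:
    - [[0,0,-0.005,0,0,0,0.1],[0,0,-0.01,0,0,0,0.1],[0,0,-0.015,0,0,0,0.1],[0,0,-0.02,0,0,0,0.1],[0,0,-0.03,0,0,0,0.1],[0,0,-0.04,0,0,0,0.1],[0,0,-0.055,0,0,0,0.1],[0,0,-0.07,0,0,0,0.1],[0,0,-0.09,0,0,0,0.1],[0,0,-0.12,0,0,0,0.1],[0,0,-0.15,0,0,0,0.1],[0,0,-0.15,0,0,0,0.1]]

```text
time_s: 6.15
tool_pos: [0.5715, -0.1816, 0.1078]
tool_rot: [179.7, -0.0, 82.3]
force: [-0.0, 0.2, -0.4]
grip_width: 0.0355
grasp_force: 40.0
```

```bash
python3 - <<'E'
from cell import get_obs,eyes;from h import *
o=get_obs();print(o['time_s'],o['tool_pos'],o['tool_rot'],o['force'],o['grip_width'])
cv2.imwrite('pics/s2.png',cv2.resize(eyes.read_camera('side')['frame'][150:260,230:360,::-1],(780,600)))
E
```

```text
6.15 [ 0.57151892 -0.18155331  0.10775784] [ 1.79724037e+02 -4.05506861e-03  8.22683281e+01] [-0.00487741  0.15364022 -0.41409482] 0.03550171640074326
```

View pics/s2.png

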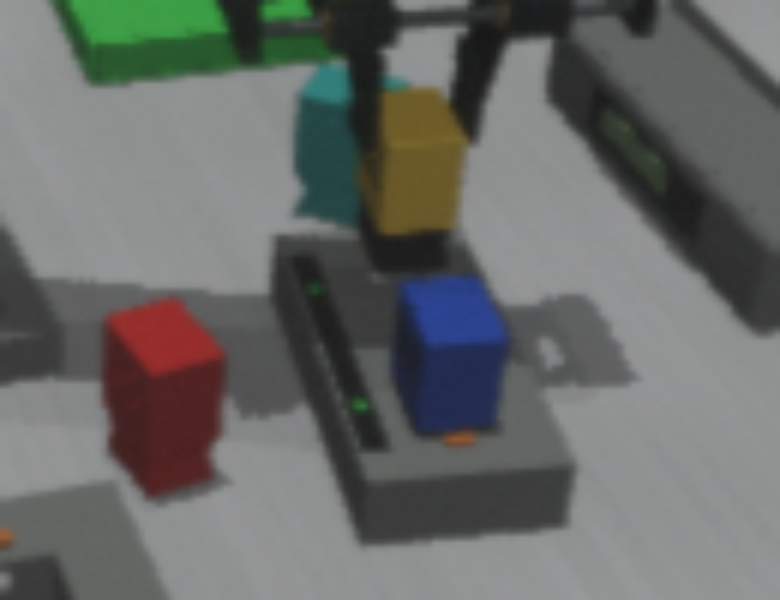

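Yellow is out of the socket and held at (410,165), and blue is still seated at (450,350). Lifting, then carrying to the tray.

Call:
servo_tool:
  series:
    - [[0,0,-0.08,0,0,0,0.1],[0,0,-0.18,0,0,0,0.1],[0,0,-0.26,0,0,0,0.1],[0.05,0,-0.31,0,0,0,0.1],[0.12,-0.01,-0.31,0,0,0,0.1],[0.21,-0.02,-0.31,0,0,-0.005,0.1],[0.31,-0.03,-0.31,0,0,-0.01,0.1],[0.41,-0.04,-0.31,0,0,-0.015,0.1],[0.51,-0.05,-0.31,0,0,-0.02,0.1],[0.61,-0.06,-0.31,0,0,-0.025,0.1],[0.7,-0.07,-0.31,0,0,-0.025,0.1],[0.78,-0.08,-0.31,0,0,-0.025,0.1]]

```text
time_s: 7.2
tool_pos: [0.5769, 0.0567, 0.1973]
tool_rot: [-180.0, -0.0, 86.9]
force: [0.7, 0.3, -2.0]
grip_width: 0.0358
grasp_force: 40.0
```

```bash
python3 - <<'E'
from cell import get_obs;from h import *
o=get_obs();print(o['time_s'],o['tool_pos'],o['tool_rot'],o['grip_width'],rel([.583,.174,.15],o))
E
```

```text
7.2 [0.57693415 0.05672487 0.19731515] [-1.79969644e+02 -3.67969031e-02  8.68757285e+01] 0.035825110882836485 [ 0.39133671 -0.00103255  0.1579691 ]
```

Call:
servo_tool:
  series:
    - [[0.08,0,0,0,0,0,0.1],[0.16,0,0,0,0,0,0.1],[0.23,0,0,0,0,0,0.1],[0.29,0,0,0,0,0,0.1],[0.33,0,0,0,0,0,0.1],[0.36,0,0.05,0,0,0,0.1],[0.37,0,0.11,0,0,0,0.1],[0.37,0,0.18,0,0,0,0.1],[0.37,0,0.25,0,0,0,0.1],[0.37,0,0.31,0,0,0,0.1],[0.37,0,0.35,0,0,0,0.1],[0.37,0,0.35,0,0,0,0.1]]

```text
time_s: 8.2
tool_pos: [0.5814, 0.164, 0.0895]
tool_rot: [-179.7, 0.2, 86.8]
force: [-1.1, -0.1, -2.3]
grip_width: 0.0356
grasp_force: 40.0
```

```bash
python3 - <<'E'
from cell import get_obs,eyes;from h import *
o=get_obs();print(o['time_s'],o['tool_pos'],o['tool_rot'],o['force'],o['grip_width'])
cv2.imwrite('pics/s3.png',cv2.resize(eyes.read_camera('side')['frame'][70:180,200:330,::-1],(780,600)))
E
```

```text
8.2 [0.58143596 0.16397573 0.0894612 ] [-1.79711929e+02  1.55745658e-01  8.67513283e+01] [-1.05883997 -0.09695015 -2.3281825 ] 0.03559209887381868
```

View pics/s3.png

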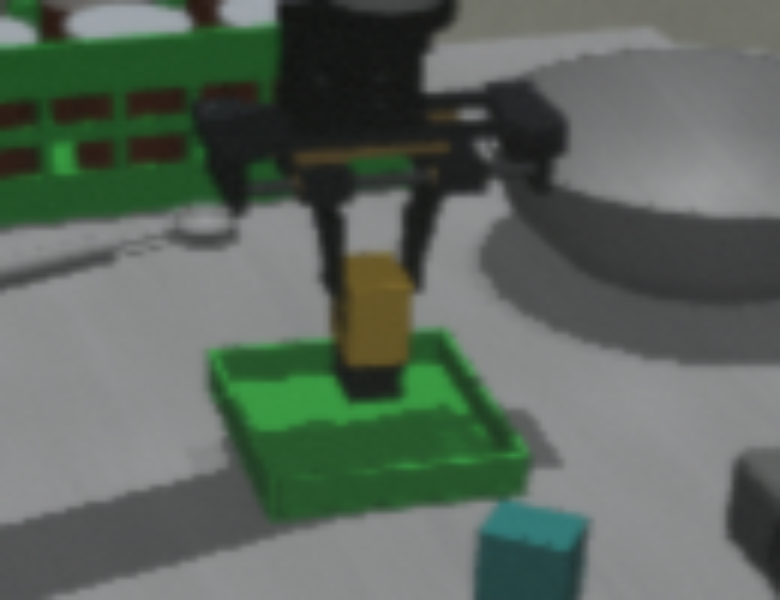

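The pack hangs upright over the tray (375,330), well inside the walls and clear of the bowl. Lowering.

Call:
servo_tool:
  series:
    - [[0.01,0,0.02,0,0,0,0.1],[0.02,0,0.04,0,0,0,0.1],[0.03,0,0.06,0,0,0,0.1],[0.03,0,0.08,0,0,0,0.1],[0.03,0,0.095,0,0,0,0.1],[0.03,0,0.105,0,0,0,0.1],[0.03,0,0.115,0,0,0,0.1],[0.03,0,0.12,0,0,0,0.1],[0.03,0,0.125,0,0,0,0.1],[0.03,0,0.125,0,0,0,0.1],[0.03,0,0.125,0,0,0,0.1]]

```text
time_s: 9.17
tool_pos: [0.5843, 0.174, 0.0552]
tool_rot: [180.0, -0.0, 86.8]
force: [0.7, -0.5, -1.8]
grip_width: 0.0354
grasp_force: 40.0
```

6.6 mm to go.

Call:
servo_tool:
  series:
    - [[0,0,0.005,0,0,0,0.1],[0,0,0.01,0,0,0,0.1],[0,0,0.014,0,0,0,0.1],[0,0,0.017,0,0,0,0.1],[0,0,0.019,0,0,0,0.1],[0,0,0.02,0,0,0,0.1],[0,0,0.02,0,0,0,0.1],[0,0,0.02,0,0,0,0.1]]

```text
time_s: 9.83
tool_pos: [0.5842, 0.1741, 0.0491]
tool_rot: [180.0, -0.0, 86.8]
force: [0.4, -0.0, -1.8]
grip_width: 0.0356
grasp_force: 40.0
```

Call:
servo_tool:
  series:
    - [[0,0,0.001,0,0,0,0.1],[0,0,0.002,0,0,0,0.1],[0,0,0.003,0,0,0,0.1],[0,0,0.003,0,0,0,0.1],[0,0,0.003,0,0,0,0.1]]

```text
time_s: 10.25
tool_pos: [0.5843, 0.1742, 0.0486]
tool_rot: [180.0, -0.0, 86.8]
force: [-0.8, -0.6, 1.7]
grip_width: 0.0359
grasp_force: 40.0
```

Call:
servo_tool:
  series:
    - [[0,0,0.001,0,0,0,0.1],[0,0,0.002,0,0,0,0.1],[0,0,0.002,0,0,0,0.1]]

```text
time_s: 10.5
tool_pos: [0.5843, 0.1742, 0.0486]
tool_rot: [180.0, -0.0, 86.8]
force: [-1.8, -0.9, 5.8]
grip_width: 0.0356
grasp_force: 40.0
```

Firm contact. Releasing, then straight up.

Call:
servo_tool:
  series:
    - [[0,0,0,0,0,0,0.5],[0,0,0,0,0,0,0.6],[0,0,0,0,0,0,0.8],[0,0,0,0,0,0,0.8],[0,0,0,0,0,0,0.8],[0,0,0,0,0,0,0.8],[0,0,0,0,0,0,0.8]]

```text
time_s: 11.08
tool_pos: [0.5841, 0.1741, 0.0475]
tool_rot: [180.0, -0.0, 86.8]
force: [0.2, 0.2, -0.1]
grip_width: 0.0681
grasp_force: 0.0
```

Call:
servo_tool:
  series:
    - [[0,0,-0.02,0,0,0,0.8],[0,0,-0.06,0,0,0,0.8],[0,0,-0.12,0,0,0,0.8],[0,0,-0.2,0,0,0,0.8],[0,0,-0.28,0,0,0,0.8],[0,0,-0.36,0,0,0,0.8],[0,0,-0.43,0,0,0,0.8],[0,0,-0.5,0,0,0,0.8],[0,0,-0.5,0,0,0,0.8],[0,0,-0.5,0,0,0,0.8]]

```text
time_s: 11.92
tool_pos: [0.5853, 0.1743, 0.2]
tool_rot: [179.8, -0.1, 86.8]
force: [-0.6, 0.1, -0.2]
grip_width: 0.0698
grasp_force: 0.0
```

```bash
python3 - <<'E'
from cell import get_obs,eyes;from h import *
o=get_obs();print(o['time_s'],o['tool_pos'],o['force'])
cv2.imwrite('pics/s4.png',cv2.resize(eyes.read_camera('side')['frame'][70:260,200:450,::-1],(780,593)))
E
```

```text
11.9167 [0.58527161 0.17428424 0.20004301] [-0.64825137  0.08157949 -0.24085022]
```

View pics/s4.png

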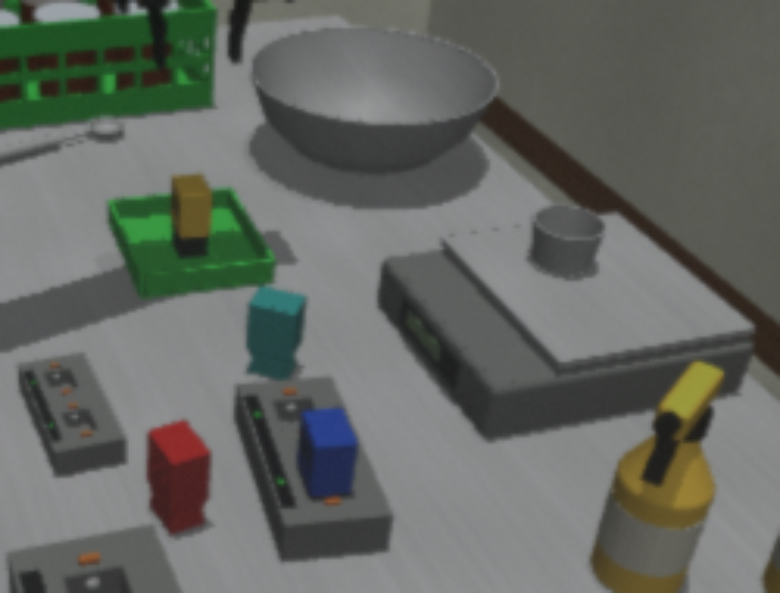

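The yellow pack stands upright in the tray at (190,215), blue is still plugged in at (328,450), and the gripper is clear.

```bash
python3 -c "
from cell import env
print(env.sign_off())"
```

```text
the job is handed in; nothing more can be done
None
```

The yellow pack stands upright on the tray floor, the blue pack is still plugged in, the gripper is clear, and the job was handed in at about 12 s; the sign-off call returned no verdict.

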